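# Unstack the tube adapters and balance the centrifuge rotor

### The arm

A 6-joint arm with a two-finger parallel gripper is mounted at the origin on a cart in front of the work surface, level with it; the furniture and walls round the work are solid. World frame = base frame: x ahead of the robot, y to its left, z up, the work surface at z = 0. Lengths are in m, angles in rad, forces in N, time in s.
With the tool pointing down it reaches from about 0.25 to 0.775 m from the base axis. Payload 4 kg.
Tool frame: the origin (TCP) lies midway between the tips of the shut fingers; the grasp point (between the pads) lies 19 mm behind it; z points along the fingers, y is the line along which they close (so a half turn about z gives the same grasp; the last joint's range is limited). The gripper opens to 94 mm and grips with 3 to 60 N. Pads are 16 mm wide; open, the fingers measure 119 mm over their backs; the gripper's body (75 mm by 177 mm) begins 78 mm behind the grasp point.
Start: joints at [1.229, 0.087, 1.371, -0, 1.684, -0.103], TCP at [0.13, 0.534, 0.206] pointing down, gripper open.
Joint ranges: [-3.1, 3.1], [-0.76, 2.03], [0.27, 2.55], [-1.08, 4.22], [0.17, 2.65], [-2.57, 2.57]. Speed limits (rad/s): [2.79, 2.79, 3.14, 3.14, 3.14, 3.14].

### API

Orientations are given as a rotation vector (axis times angle).
In Python, from plant import ctrl, imaging gives the robot as it stands. The module is installed in compiled form; this text tells all that it offers.
- The arm moves only by the tool send_rows, never from a script. Its argument "commands" is a list of rows, each an object of numbers: "tx", "ty", "tz": the shift along the tool's x, y, z scaled (see below); "turn": the turn about the tool's z scaled (see below); "hand": the finger opening in mm, from 0 to 94. A call has 1 to 12 rows; each row is the pose to reach, as a shift and turn from the pose commanded when the call began, along the tool's axes at that moment; what a row does not reach only later rows make up. The controller multiplies each number of a shift by 0.3 m and each number of a turn by 0.5 rad. A row lasts 1/12 s, in which the tool goes at most 41.7 mm and 7.16 degrees, less where a joint would pass 70% of its speed; a pose out of reach is approached as far as the arm can. A call with a number of a shift or a turn outside -1 to 1 is refused whole. A call with a gripper value outside its range is refused whole. The fingers move at their own pace and stop on an object; "grip_force" is the grip in N (left out, the last holds). Time passes only in rows, so rows that repeat a pose let the fingers close. It gives the time, the measured TCP pose, the force, the opening and the grip force at its end, in the units of the state.
- ctrl.read_state(): the state, without advancing time (a new reading comes with each control period).
- imaging.read_camera(name): name is "side" or "top"; returns the picture (480x640x3 uint8, red, green, blue); there is no depth.
- imaging.calibration(name): a dict with "fx", "fy", "cx", "cy" (pixels), "k1" (the pictures are not rectified: a ray, as slopes to the right and down, at radius r is drawn at 1 + k1 r^2 times it, then the intrinsics apply), "rvec" (rotation vector, rad) and "tvec" (3), from world to camera coordinates, as OpenCV has them. Camera axes: x right, y down, z forward; pixel columns grow to the right and rows downward; lengths in m; the calibration is good to about 2 mm. A picture is of the moment at which its call begins. calibration takes no time and is no camera call.
- ctrl.close_job(): hands the job in; it is judged then, once.
The state is a dict: "clock": time; "joint_positions": joint angles; "joint_vel": joint speeds; "joint_efforts": joint torques, N m; "eef_pos": TCP position; "orientation": TCP orientation; "contact_force": force on the tool from outside, world axes, zero at the start; "torque": the same for the moment, N m; "grip_width": opening from 0.0 (shut) to 1.0 (fully open); "gripper_force": force on a finger pad.
Only numpy, scipy, OpenCV 4.12 (cv2) and the standard library are available. Lean on these libraries where they do the work, as an engineer would, in place of code of your own. Each camera call takes 0.05 s, during which the arm holds its last target. There are 200 camera calls.

### The job

The centrifuge rotor on the bench is half loaded and out of balance. Take the stack of three tube adapters apart from the top down, putting each one as you take it fully down into the empty bucket straight across the hub from the loaded adapter of its own size, so that like faces like; leave the loaded adapters where they are.

Things in the scene. Friction and masses are not known exactly. Their poses are not given: they have to be found in the camera images.
- small: the small adapter to move: collar 47 mm in diameter, seven small round bores (one amid six); top of the stack at the start. White plastic, 52 mm high; origin: centre of the underside, z up. Stem 39 mm across, 34 mm long (foot tapered to 31), under a round collar (z 34 to 52 mm) to grip; the next one stands in the 4 mm deep dish of the top. In the stack 48 mm above the medium one. 40 to 80 g.
- medium: the medium adapter to move: collar 56 mm in diameter, three round bores in a triangle; middle of the stack at the start. Otherwise as the small one. Its origin is 48 mm above that of the large one in the stack. 50 to 100 g.
- large: the large adapter to move: collar 66 mm in diameter, one wide round bore; bottom of the stack at the start, its foot in a low black stand (94 mm wide, 16 mm high). Otherwise as the small one. 60 to 120 g.
- small_loaded: the twin of the small adapter (47 mm collar), same shape and origin, already seated loose in one of the three buckets on the far side of the rotor; it stays there
- medium_loaded: the twin of the medium adapter (56 mm collar), same shape and origin, already seated loose in one of the three buckets on the far side of the rotor; it stays there
- large_loaded: the twin of the large adapter (66 mm collar), same shape and origin, already seated loose in one of the three buckets on the far side of the rotor; it stays there
- rotor: grey centrifuge rotor, 215 mm across, fixed on a low stand; origin on the bench under the hub, z up. Six equal dark buckets on an 80 mm radius, 60 degrees apart, each with one straight across. Bucket: 47 mm bore, lip 56 mm across, floor 34 and lip 64 mm above the bench; hub 65 mm. A seated adapter stands on the floor with 4 mm play, collar 68 to 86 mm above the bench
- bucket_1 (a point): centre of the inner floor of an empty bucket of the rotor, on the robot's side; a seated adapter's origin lies here. The bucket straight across the hub holds one of the loaded adapters
- bucket_2 (a point): centre of the inner floor of another empty bucket of the rotor, on the robot's side; a seated adapter's origin lies here. The bucket straight across the hub holds one of the loaded adapters
- bucket_3 (a point): centre of the inner floor of the third empty bucket of the rotor, on the robot's side; a seated adapter's origin lies here. The bucket straight across the hub holds one of the loaded adapters
Things that resemble listed ones, but are neither listed nor needed, are in the scene too. Leave any red look-alike of the small_loaded alone.

How it is judged:
By the outcome, as a careful person would: the job done as asked, in the order asked, and still so for the second after the job is handed in, with the robot touching nothing.
It also fails if it takes over 102 s, if anything falls off the work surface, if the arm or the gripper's body presses on something with over 40 N, if the wrist force passes 120 N, or if a joint passes its speed limit or range.

## Working session

There is one attempt and no reset: what is moved stays moved. The work goes in short steps, Python scripts to look and compute and a tool call to move; the robot and the scene stay as the last step left them, time stands still between calls to the robot, and variables do not carry over. Pictures are saved under pics/ and viewed, at most 14 in all, crops included, and the job is handed in when it is done.

Besides the shell and the picture viewer there is one more tool, called after "Call:" by a JSON object that holds its "op" and its "data". send_rows: Moves the arm, as the interface text tells. Shifts and turns lie within -1 to 1; 1 stands for 0.3 m of shift or 0.5 rad of turn. Its arguments: {"type":"object","properties":{"commands":{"type":"array","items":{"type":"object","properties":{"tx":{"type":"number","minimum":-1,"maximum":1},"ty":{"type":"number","minimum":-1,"maximum":1},"tz":{"type":"number","minimum":-1,"maximum":1},"turn":{"type":"number","minimum":-1,"maximum":1},"hand":{"type":"number"}}}},"grip_force":{"type":"number"}},"required":["commands"]}

```bash
mkdir -p pics; cat > h.py <<'E'
import numpy as np, cv2
from plant import ctrl, imaging
def shot(n,f):
    im=imaging.read_camera(n); cv2.imwrite(f'pics/{f}.png',im[:,:,::-1]); return im
def cal(n):
    c=imaging.calibration(n); R=cv2.Rodrigues(np.array(c['rvec'],float))[0]; return c,R,np.array(c['tvec'],float).ravel()
def ray(n,u,v):
    c,R,t=cal(n); K=np.array([[c['fx'],0,c['cx']],[0,c['fy'],c['cy']],[0,0,1.]])
    p=cv2.undistortPoints(np.array([[[u,v]]],float),K,np.array([c['k1'],0,0,0.]))[0,0]
    return -R.T@t, R.T@np.array([p[0],p[1],1])
def onz(n,u,v,z):
    o,d=ray(n,u,v); return o+d*(z-o[2])/d[2]
def proj(n,P):
    c,R,t=cal(n); K=np.array([[c['fx'],0,c['cx']],[0,c['fy'],c['cy']],[0,0,1.]])
    return cv2.projectPoints(np.array(P,float).reshape(-1,1,3),np.array(c['rvec'],float),t,K,np.array([c['k1'],0,0,0.]))[0][:,0]
E
python3 - <<'E'
from h import *
for n in('side','top'):
    shot(n,n+'0'); c,R,t=cal(n); print(c,-R.T@t)
print(ctrl.read_state())
E
```

```text
{'fx': 560.1463858986914, 'fy': 560.1463858986914, 'cx': 316.40084010134655, 'cy': 243.78110006656397, 'k1': -0.10548075552053504, 'rvec': array([ 2.03982322, -0.30834571,  0.20128364]), 'tvec': array([-0.46687206,  0.1272821 ,  0.95536655])} [ 0.20199962 -0.88763746  0.56408456]
{'fx': 612.6361094504061, 'fy': 612.6361094504061, 'cx': 328.3814082527183, 'cy': 236.03349399153072, 'k1': -0.21203545972659513, 'rvec': array([ 2.18146047, -2.19196087,  0.0577399 ]), 'tvec': array([-1.03154402e-03,  5.02254450e-01,  1.25035181e+00])} [ 0.42539276 -0.01331253  1.27847723]
{'clock': 0.1, 'joint_positions': array([ 1.22890711e+00,  8.78915582e-02,  1.37207502e+00, -2.25643511e-05,
        1.68360331e+00, -1.03129549e-01]), 'joint_vel': array([ 0.00030034, -0.00239286, -0.00382572,  0.00064971, -0.0010394 ,
       -0.0006051 ]), 'joint_efforts': array([ 3.34856704e-03, -3.41254163e+01, -3.03301799e+01,  7.20740226e-02,
        3.04706697e-02, -8.97463156e-05]), 'eef_pos': array([0.12993732, 0.53392898, 0.20442976]), 'orientation': array([-3.74107004e-01, -3.11881951e+00,  3.03663605e-03]), 'contact_force': array([-1.79330805,  0.49821968,  0.26831637]), 'torque': array([ 0.00212804, -0.02122013, -0.04573989]), 'gripper_force': 0.0, 'grip_width': 0.998042064425841}
```

View pics/top0.png

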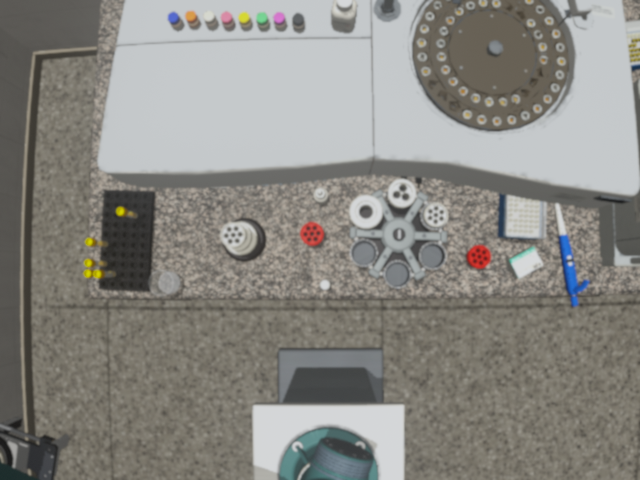

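View pics/side0.png

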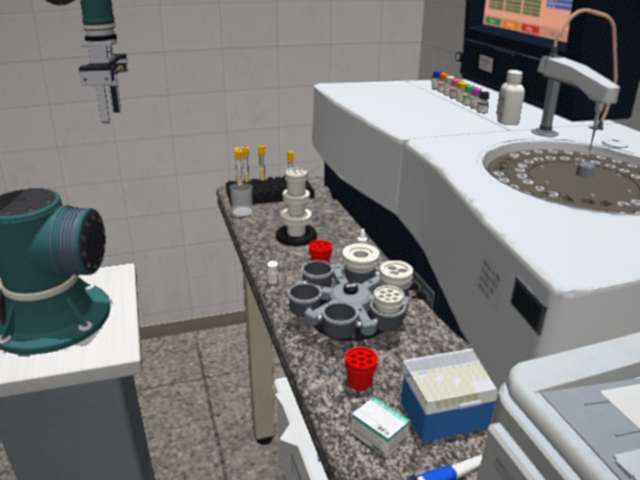

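The top view shows the stack at about (238,235) and the hub at (398,235). The loaded adapters are large (366,211), medium (403,193) and small (436,215). The empty buckets are at (363,253), (397,272) and (432,254). I'll take enlarged crops for sub-pixel measuring.

```bash
python3 - <<'E'
from h import *
t=cv2.imread('pics/top0.png'); s=cv2.imread('pics/side0.png')
a=cv2.resize(t[205:275,205:275],None,fx=5,fy=5,interpolation=3); b=cv2.resize(t[170:295,340:455],None,fx=3.5,fy=3.5,interpolation=3)
c=cv2.resize(s[160:250,255:345],None,fx=4,fy=4,interpolation=3)
def pad(x): return cv2.copyMakeBorder(x,0,440-x.shape[0],0,0,0)
cv2.imwrite('pics/c.png',np.hstack([a,b])if 0 else np.hstack([pad(a),pad(b)])); cv2.imwrite('pics/d.png',c)
g=t.astype(int); m=((g.min(2)>170)).astype(np.uint8); m[:183]=0
n,l,st,ce=cv2.connectedComponentsWithStats(m)
for i in range(1,n):
    if st[i,4]>60: print(st[i],ce[i])
gr=cv2.cvtColor(t,6)
for (y0,y1,x0,x1,r0,r1) in((170,295,340,455,9,20),(205,275,205,275,9,18)):
    k=cv2.resize(cv2.GaussianBlur(gr,(3,3),0)[y0:y1,x0:x1],None,fx=4,fy=4,interpolation=2)
    h=cv2.HoughCircles(k,cv2.HOUGH_GRADIENT,1,50,param1=80,param2=22,minRadius=r0*4,maxRadius=r1*4)
    print(np.round(h[0]/4+[x0-.375,y0-.375,0],1))
E
```

```text
[388 183  29  24 391] [401.69820972 194.13554987]
[552 183  88  12 586] [607.93003413 186.76450512]
[314 188  12  11  93] [319.25806452 192.68817204]
[349 195  35  33 747] [366.02008032 210.49933066]
[ 506  196   35   41 1247] [522.7393745 217.2670409]
[425 203  23  23 290] [436.11724138 214.18965517]
[555 204  11  31 168] [560.1547619  220.28571429]
[221 222  34  32 440] [235.23863636 234.21136364]
[386 225   7  19  82] [388.87804878 233.62195122]
[512 249  31  30 509] [526.7367387  263.50491159]
[615 250  15  15 129] [621.27906977 259.51937984]
[320 280  10  10  73] [324.23287671 284.26027397]
[ 253  405  151   75 6541] [330.07613515 431.29735514]
[[366.  210.5  17.4]
 [399.8 196.   11.9]]
[[240. 238.  17.]]
```

View pics/c.png

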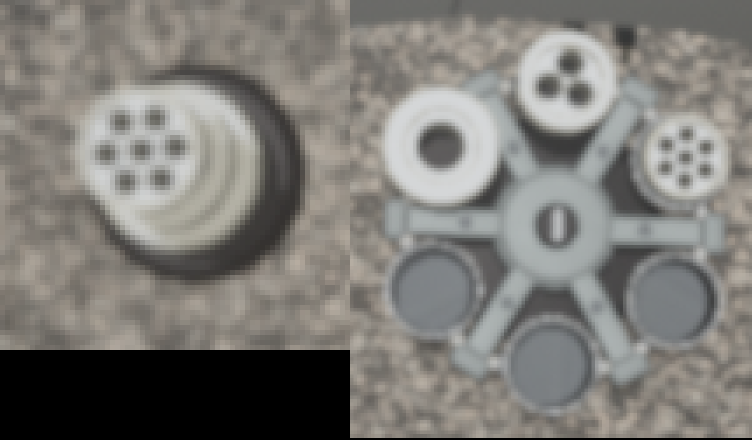

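View pics/d.png

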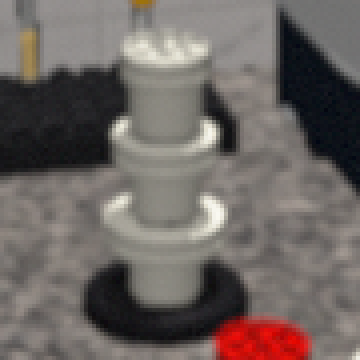

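The crops show the small top centre at about (233.0,234.2) and the stand ring centre at about (244,239). In the side view the small top is at about (296.5,172). Bucket lips are at (364,252.9), (397.1,274.3) and (432.3,255.7).

```bash
python3 - <<'E'
from h import *
from scipy.optimize import least_squares
from scipy.spatial.transform import Rotation as Ro
px=[(363.6,252.5,.064),(396.7,273.9,.064),(431.9,255.3,.064),(365.8,210.8,.086),(401.7,193.2,.086),(435.8,214.4,.086)]
P=np.array([onz('top',u,v,z)[:2] for u,v,z in px]); print(P.round(4)); 
hub=onz('top',398.8,234,.065); print('hub',hub)
def f(p,full=0):
    a=p[2]+np.radians([120,180,240,60,0,300]); q=p[:2]+.08*np.c_[np.cos(a),np.sin(a)]
    return q if full else ((q-P)).ravel()
r=least_squares(f,[hub[0],hub[1],0],loss='soft_l1',f_scale=.002)
print('fit',r.x,(r.fun*1000).round(1)); print(f(r.x,1).round(4))
o1,d1=ray('top',233.2,234.4); o2,d2=ray('side',296.4,172.1)
A=np.c_[d1,-d2]; k=np.linalg.lstsq(A,o2-o1,rcond=None)[0]; p,q=o1+k[0]*d1,o2+k[1]*d2
print('small top',p,q)
for z in(.15,.155,.16): print(z,onz('top',233.2,234.4,z),onz('side',296.4,172.1,z))
print('stand',onz('top',243.9,239,.014))
g=onz('top',243.9,239,.014)
for z in(.148,.152,.156,.16,.164):print(z,proj('top',[*g[:2],z]),proj('side',[*g[:2],z]))
print(Ro.from_rotvec(ctrl.read_state()['orientation']).as_matrix().round(3))
E
```

```text
[[ 0.4662 -0.0735]
 [ 0.4233 -0.139 ]
 [ 0.4598 -0.2099]
 [ 0.547  -0.0774]
 [ 0.5815 -0.1484]
 [ 0.5395 -0.2153]]
hub [ 0.5025614  -0.14388947  0.065     ]
fit [ 0.50291868 -0.14393038 -0.05491002] [ 0.6  1.  -0.3 -0.5 -0.6 -1.  -0.4  0.5  1.3  0.1 -0.4 -0. ]
[[ 0.4668 -0.0726]
 [ 0.423  -0.1395]
 [ 0.4592 -0.2109]
 [ 0.5467 -0.0769]
 [ 0.5828 -0.1483]
 [ 0.5391 -0.2153]]
small top [0.49788757 0.17208057 0.15141613] [0.49872083 0.17185354 0.15143238]
0.15 [0.49797866 0.17231352 0.15      ] [0.4997508 0.1755312 0.15     ]
0.155 [0.49765705 0.17149105 0.155     ] [0.49615551 0.16269362 0.155     ]
0.16 [0.49733544 0.17066859 0.16      ] [0.49256021 0.14985605 0.16      ]
stand [0.49703013 0.17215399 0.014     ]
0.148 [[233.45656012 234.9763204 ]] [[295.58812422 173.67824666]]
0.152 [[233.10745512 234.84172509]] [[295.57793107 171.87380976]]
0.156 [[232.75591821 234.70618618]] [[295.56775365 170.06405222]]
0.16 [[232.40192408 234.56969379]] [[295.55759237 168.24896291]]
0.164 [[232.04544707 234.4322379 ]] [[295.5474476  166.42853075]]
[[-0.972  0.236 -0.001]
 [ 0.237  0.972 -0.002]
 [ 0.    -0.002 -1.   ]]
```

Call:
{"op": "send_rows", "data": {"commands": [{"tx":-0.726,"ty":-0.441,"tz":-0.03,"turn":-0.478,"hand":94},{"tx":-0.726,"ty":-0.441,"tz":-0.03,"turn":-0.478,"hand":94},{"tx":-0.726,"ty":-0.441,"tz":-0.03,"turn":-0.478,"hand":94},{"tx":-0.726,"ty":-0.441,"tz":-0.03,"turn":-0.478,"hand":94},{"tx":-0.726,"ty":-0.441,"tz":-0.03,"turn":-0.478,"hand":94},{"tx":-0.726,"ty":-0.441,"tz":-0.03,"turn":-0.478,"hand":94},{"tx":-0.726,"ty":-0.441,"tz":-0.03,"turn":-0.478,"hand":94},{"tx":-0.726,"ty":-0.441,"tz":-0.03,"turn":-0.478,"hand":94},{"tx":-0.726,"ty":-0.441,"tz":-0.03,"turn":-0.478,"hand":94},{"tx":-0.726,"ty":-0.441,"tz":-0.03,"turn":-0.478,"hand":94},{"tx":-0.726,"ty":-0.441,"tz":-0.03,"turn":-0.478,"hand":94}]}}

```text
clock: 1.02
eef_pos: [0.3092, 0.3554, 0.2143]
orientation: [0.004, -3.141, -0.0]
contact_force: [0.2, -0.3, 0.6]
grip_width: 1.003
gripper_force: 0.0
```

Call:
{"op": "send_rows", "data": {"commands": [{"tx":-0.627,"ty":-0.61,"tz":0,"hand":94},{"tx":-0.627,"ty":-0.61,"tz":0,"hand":94},{"tx":-0.627,"ty":-0.61,"tz":0,"hand":94},{"tx":-0.627,"ty":-0.61,"tz":0,"hand":94},{"tx":-0.627,"ty":-0.61,"tz":0,"hand":94},{"tx":-0.627,"ty":-0.61,"tz":0,"hand":75},{"tx":-0.627,"ty":-0.61,"tz":0,"hand":75},{"tx":-0.627,"ty":-0.61,"tz":0,"hand":75},{"tx":-0.627,"ty":-0.61,"tz":0,"hand":75},{"tx":-0.627,"ty":-0.61,"tz":0,"hand":75}]}}

```text
validation failed for argument at $.co...
```

```bash
python3 - <<'E'
from h import *
s=ctrl.read_state(); print(s['eef_pos'],s['grip_width'])
a=shot('top','t1')[200:280,190:290,::-1];b=shot('side','s1')[100:230,235:355,::-1]
a=cv2.resize(a,None,fx=4,fy=4,interpolation=2);b=cv2.resize(b,None,fx=3,fy=3,interpolation=2)
cv2.imwrite('pics/e.png',np.hstack([cv2.copyMakeBorder(a,0,390-320,0,0,0),b]))
E
```

```text
[0.30924705 0.35543407 0.2142514 ] 1.0032349090246104
```

View pics/e.png

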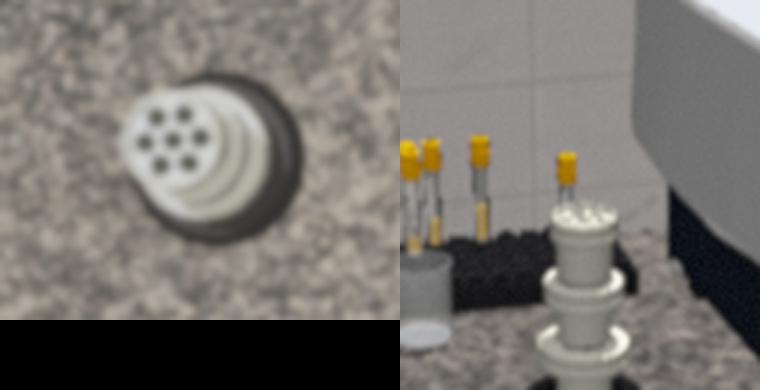

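The move was refused by validation and the arm hasn't moved. The picture shows the stack undisturbed, with the small top at about (233,234). I'll retry without the zero fields.

Call:
{"op": "send_rows", "data": {"commands": [{"tx":-0.627,"ty":-0.61,"hand":94},{"tx":-0.627,"ty":-0.61,"hand":94},{"tx":-0.627,"ty":-0.61,"hand":94},{"tx":-0.627,"ty":-0.61,"hand":94},{"tx":-0.627,"ty":-0.61,"hand":94},{"tx":-0.627,"ty":-0.61,"hand":75},{"tx":-0.627,"ty":-0.61,"hand":75},{"tx":-0.627,"ty":-0.61,"hand":75},{"tx":-0.627,"ty":-0.61,"hand":75},{"tx":-0.627,"ty":-0.61,"hand":75}]}}

```text
validation failed for argument at $.co...
```

Call:
{"op": "send_rows", "data": {"commands": [{"tx":-0.627,"ty":-0.61,"tz":0.0,"turn":0.0,"hand":94},{"tx":-0.627,"ty":-0.61,"tz":0.0,"turn":0.0,"hand":94},{"tx":-0.627,"ty":-0.61,"tz":0.0,"turn":0.0,"hand":94},{"tx":-0.627,"ty":-0.61,"tz":0.0,"turn":0.0,"hand":94},{"tx":-0.627,"ty":-0.61,"tz":0.0,"turn":0.0,"hand":94},{"tx":-0.627,"ty":-0.61,"tz":0.0,"turn":0.0,"hand":75},{"tx":-0.627,"ty":-0.61,"tz":0.0,"turn":0.0,"hand":75},{"tx":-0.627,"ty":-0.61,"tz":0.0,"turn":0.0,"hand":75},{"tx":-0.627,"ty":-0.61,"tz":0.0,"turn":0.0,"hand":75},{"tx":-0.627,"ty":-0.61,"tz":0.0,"turn":0.0,"hand":75},{"tx":-0.627,"ty":-0.61,"tz":0.0,"turn":0.0,"hand":75}]}}

```text
clock: 2.03
eef_pos: [0.4975, 0.173, 0.2147]
orientation: [-0.005, 3.142, 0.001]
contact_force: [0.4, 0.0, -0.4]
grip_width: 0.799
gripper_force: 0.0
```

Call:
{"op": "send_rows", "data": {"commands": [{"tx":0.0,"ty":-0.002,"tz":0.1,"turn":0.0,"hand":75},{"tx":0.0,"ty":-0.002,"tz":0.2,"turn":0.0,"hand":75},{"tx":0.0,"ty":-0.002,"tz":0.275,"turn":0.0,"hand":75},{"tx":0.0,"ty":-0.002,"tz":0.275,"turn":0.0,"hand":75},{"tx":0.0,"ty":-0.002,"tz":0.275,"turn":0.0,"hand":60},{"tx":0.0,"ty":-0.002,"tz":0.275,"turn":0.0,"hand":52},{"tx":0.0,"ty":-0.002,"tz":0.275,"turn":0.0,"hand":48},{"tx":0.0,"ty":-0.002,"tz":0.275,"turn":0.0,"hand":44},{"tx":0.0,"ty":-0.002,"tz":0.275,"turn":0.0,"hand":42},{"tx":0.0,"ty":-0.002,"tz":0.275,"turn":0.0,"hand":42},{"tx":0.0,"ty":-0.002,"tz":0.275,"turn":0.0,"hand":42},{"tx":0.0,"ty":-0.002,"tz":0.275,"turn":0.0,"hand":42}], "grip_force": 15}}

```text
clock: 3.03
eef_pos: [0.4997, 0.1712, 0.1338]
orientation: [-0.0, 3.138, 0.002]
contact_force: [-0.1, 1.4, 5.6]
grip_width: 0.493
gripper_force: 15.0
```

Call:
{"op": "send_rows", "data": {"commands": [{"tx":0.0,"ty":0.0,"tz":-0.03,"turn":0.0,"hand":42},{"tx":0.0,"ty":0.0,"tz":-0.08,"turn":0.0,"hand":42},{"tx":0.0,"ty":0.0,"tz":-0.14,"turn":0.0,"hand":42},{"tx":0.0,"ty":0.0,"tz":-0.2,"turn":0.0,"hand":42},{"tx":0.0,"ty":0.0,"tz":-0.2,"turn":0.0,"hand":42},{"tx":0.0,"ty":0.0,"tz":-0.2,"turn":0.0,"hand":42}]}}

```text
clock: 3.53
eef_pos: [0.499, 0.1707, 0.1927]
orientation: [-0.0, 3.14, 0.0]
contact_force: [-0.1, 0.1, -0.9]
grip_width: 0.494
gripper_force: 15.0
```

```bash
python3 - <<'E'
from h import *
print([ctrl.read_state()[k] for k in('eef_pos','contact_force','grip_width','gripper_force')])
b=shot('side','s2')[60:260,215:395,::-1]
cv2.imwrite('pics/f.png',cv2.resize(b,None,fx=3,fy=3,interpolation=2))
E
```

```text
[array([0.49900135, 0.1707275 , 0.19266479]), array([-0.09477909,  0.08876818, -0.85299975]), 0.4942453674216119, 14.999899671469668]
```

View pics/f.png

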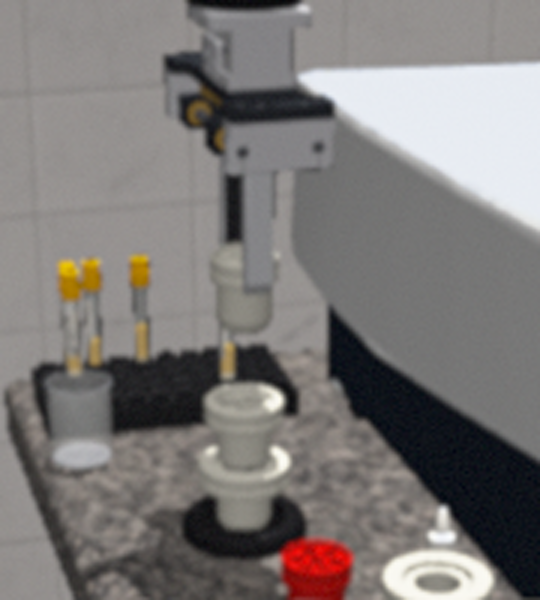

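Small is held and lifted cleanly, and the stack below is still upright. Next I carry it over the bucket at (0.467, −0.073).

Call:
{"op": "send_rows", "data": {"commands": [{"tx":0.01,"ty":-0.07,"tz":0.0,"turn":0.0,"hand":42},{"tx":0.02,"ty":-0.17,"tz":0.0,"turn":0.0,"hand":42},{"tx":0.04,"ty":-0.28,"tz":0.0,"turn":0.0,"hand":42},{"tx":0.05,"ty":-0.39,"tz":0.0,"turn":0.0,"hand":42},{"tx":0.06,"ty":-0.5,"tz":0.0,"turn":0.0,"hand":42},{"tx":0.07,"ty":-0.6,"tz":0.0,"turn":0.0,"hand":42},{"tx":0.08,"ty":-0.7,"tz":0.0,"turn":0.0,"hand":42},{"tx":0.1,"ty":-0.78,"tz":0.0,"turn":0.0,"hand":42},{"tx":0.1,"ty":-0.811,"tz":0.0,"turn":0.0,"hand":42},{"tx":0.1,"ty":-0.811,"tz":0.0,"turn":0.0,"hand":42},{"tx":0.1,"ty":-0.811,"tz":0.0,"turn":0.0,"hand":42}]}}

```text
clock: 4.5
eef_pos: [0.4682, -0.0721, 0.1908]
orientation: [-0.001, -3.14, -0.002]
contact_force: [-0.0, 0.2, -0.7]
grip_width: 0.497
gripper_force: 15.0
```

```bash
python3 - <<'E'
from h import *
print([ctrl.read_state()[k] for k in('eef_pos','contact_force')])
b=shot('side','s3')[160:360,240:440,::-1].copy()
cv2.imwrite('pics/g.png',cv2.resize(b,None,fx=3,fy=3,interpolation=2))
E
```

```text
[array([ 0.46820666, -0.07208236,  0.19075794]), array([-0.02890286,  0.19068466, -0.71875023])]
```

View pics/g.png

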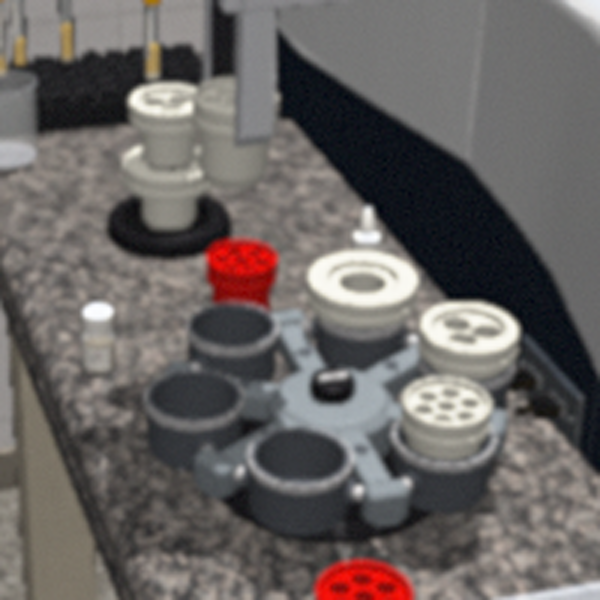

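Call:
{"op": "send_rows", "data": {"commands": [{"tx":0.003,"ty":0.0,"tz":0.08,"turn":0.0,"hand":42},{"tx":0.003,"ty":0.0,"tz":0.16,"turn":0.0,"hand":42},{"tx":0.003,"ty":0.0,"tz":0.22,"turn":0.0,"hand":42},{"tx":0.003,"ty":0.0,"tz":0.26,"turn":0.0,"hand":42},{"tx":0.003,"ty":0.0,"tz":0.3,"turn":0.0,"hand":42},{"tx":0.003,"ty":0.0,"tz":0.33,"turn":0.0,"hand":42},{"tx":0.003,"ty":0.0,"tz":0.36,"turn":0.0,"hand":42},{"tx":0.003,"ty":0.0,"tz":0.38,"turn":0.0,"hand":42},{"tx":0.003,"ty":0.0,"tz":0.38,"turn":0.0,"hand":42}]}}

```text
clock: 5.3
eef_pos: [0.4671, -0.0722, 0.0768]
orientation: [0.001, -3.14, -0.001]
contact_force: [-0.6, -0.2, -1.7]
grip_width: 0.494
gripper_force: 15.0
```

Call:
{"op": "send_rows", "data": {"commands": [{"tx":0.0,"ty":0.0,"tz":0.01,"turn":0.0,"hand":42},{"tx":0.0,"ty":0.0,"tz":0.02,"turn":0.0,"hand":42},{"tx":0.0,"ty":0.0,"tz":0.025,"turn":0.0,"hand":42},{"tx":0.0,"ty":0.0,"tz":0.025,"turn":0.0,"hand":42},{"tx":0.0,"ty":0.0,"tz":0.025,"turn":0.0,"hand":42}]}}

```text
clock: 5.72
eef_pos: [0.4679, -0.0726, 0.0707]
orientation: [-0.0, 3.141, 0.0]
contact_force: [-0.2, 0.2, -0.0]
grip_width: 0.496
gripper_force: 15.0
```

Call:
{"op": "send_rows", "data": {"commands": [{"tx":0.0,"ty":0.0,"tz":0.005,"turn":0.0,"hand":42},{"tx":0.0,"ty":0.0,"tz":0.01,"turn":0.0,"hand":42},{"tx":0.0,"ty":0.0,"tz":0.01,"turn":0.0,"hand":42},{"tx":0.0,"ty":0.0,"tz":0.01,"turn":0.0,"hand":42}]}}

```text
clock: 6.05
eef_pos: [0.4676, -0.0725, 0.0673]
orientation: [0.0, -3.141, -0.0]
contact_force: [0.4, 0.2, -1.0]
grip_width: 0.495
gripper_force: 15.0
```

Call:
{"op": "send_rows", "data": {"commands": [{"tx":0.0,"ty":0.0,"tz":0.002,"turn":0.0,"hand":48},{"tx":0.0,"ty":0.0,"tz":0.002,"turn":0.0,"hand":54},{"tx":0.0,"ty":0.0,"tz":0.002,"turn":0.0,"hand":62},{"tx":0.0,"ty":0.0,"tz":0.002,"turn":0.0,"hand":68},{"tx":0.0,"ty":0.0,"tz":0.0,"turn":0.0,"hand":68},{"tx":0.0,"ty":0.0,"tz":-0.1,"turn":0.0,"hand":68},{"tx":0.0,"ty":0.0,"tz":-0.2,"turn":0.0,"hand":72},{"tx":0.0,"ty":0.0,"tz":-0.3,"turn":0.0,"hand":80},{"tx":0.0,"ty":0.0,"tz":-0.33,"turn":0.0,"hand":84},{"tx":0.0,"ty":0.0,"tz":-0.33,"turn":0.0,"hand":84},{"tx":0.0,"ty":0.0,"tz":-0.33,"turn":0.0,"hand":84}]}}

```text
clock: 6.97
eef_pos: [0.4676, -0.0725, 0.166]
orientation: [-0.0, 3.141, 0.0]
contact_force: [0.3, 0.1, -1.4]
grip_width: 0.89
gripper_force: 0.0
```

```bash
python3 - <<'E'
from h import *
print([ctrl.read_state()[k] for k in('eef_pos','contact_force')])
b=shot('side','s4')[160:360,240:440,::-1].copy()
cv2.imwrite('pics/i.png',cv2.resize(b,None,fx=3,fy=3,interpolation=2))
E
```

```text
[array([ 0.46764866, -0.07249581,  0.16604324]), array([ 0.3349164 ,  0.0808296 , -1.35271287])]
```

View pics/i.png

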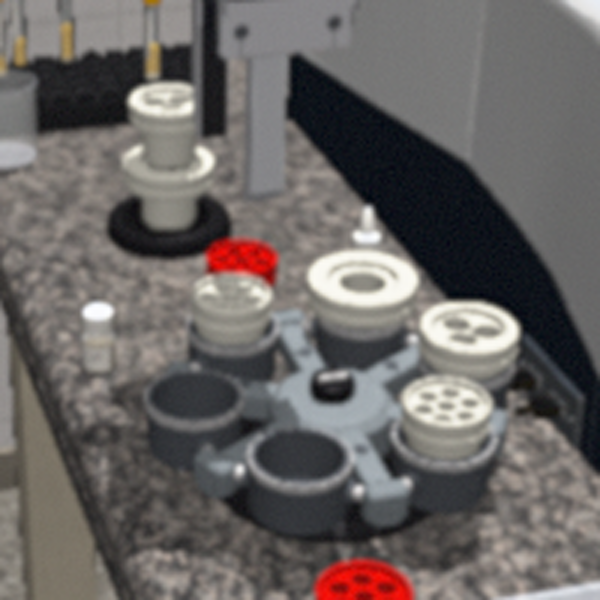

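Small is seated at crop (233,300), level with its twin. Next is the medium one.

Call:
{"op": "send_rows", "data": {"commands": [{"tx":-0.103,"ty":0.811,"tz":0.0,"turn":0.0,"hand":84},{"tx":-0.103,"ty":0.811,"tz":0.0,"turn":0.0,"hand":84},{"tx":-0.103,"ty":0.811,"tz":0.0,"turn":0.0,"hand":84},{"tx":-0.103,"ty":0.811,"tz":0.0,"turn":0.0,"hand":84},{"tx":-0.103,"ty":0.811,"tz":0.0,"turn":0.0,"hand":84},{"tx":-0.103,"ty":0.811,"tz":0.0,"turn":0.0,"hand":84},{"tx":-0.103,"ty":0.811,"tz":0.0,"turn":0.0,"hand":84},{"tx":-0.103,"ty":0.811,"tz":0.0,"turn":0.0,"hand":84},{"tx":-0.103,"ty":0.811,"tz":0.0,"turn":0.0,"hand":84},{"tx":-0.103,"ty":0.811,"tz":0.0,"turn":0.0,"hand":84}]}}

```text
clock: 7.85
eef_pos: [0.498, 0.1694, 0.1652]
orientation: [-0.002, -3.139, 0.002]
contact_force: [0.2, 0.1, 0.5]
grip_width: 0.895
gripper_force: 0.0
```

Call:
{"op": "send_rows", "data": {"commands": [{"tx":0.0,"ty":0.002,"tz":0.1,"turn":0.0,"hand":84},{"tx":0.0,"ty":0.002,"tz":0.2,"turn":0.0,"hand":84},{"tx":0.0,"ty":0.002,"tz":0.272,"turn":0.0,"hand":80},{"tx":0.0,"ty":0.002,"tz":0.272,"turn":0.0,"hand":75},{"tx":0.0,"ty":0.002,"tz":0.272,"turn":0.0,"hand":65},{"tx":0.0,"ty":0.002,"tz":0.272,"turn":0.0,"hand":60},{"tx":0.0,"ty":0.002,"tz":0.272,"turn":0.0,"hand":57},{"tx":0.0,"ty":0.002,"tz":0.272,"turn":0.0,"hand":54},{"tx":0.0,"ty":0.002,"tz":0.272,"turn":0.0,"hand":51},{"tx":0.0,"ty":0.002,"tz":0.272,"turn":0.0,"hand":51},{"tx":0.0,"ty":0.002,"tz":0.272,"turn":0.0,"hand":51},{"tx":0.0,"ty":0.002,"tz":0.272,"turn":0.0,"hand":51}]}}

```text
clock: 8.85
eef_pos: [0.5001, 0.1719, 0.0872]
orientation: [-0.001, 3.137, 0.002]
contact_force: [-0.1, 0.5, 6.1]
grip_width: 0.592
gripper_force: 15.0
```

```bash
python3 - <<'E'
from h import *
print([ctrl.read_state()[k] for k in('eef_pos','contact_force')])
b=shot('side','s5')[130:260,215:395,::-1]
cv2.imwrite('pics/j.png',cv2.resize(b,None,fx=3,fy=3,interpolation=2))
E
```

```text
[array([0.50005224, 0.17185112, 0.08721974]), array([-0.08588808,  0.47560813,  6.07112198])]
```

View pics/j.png

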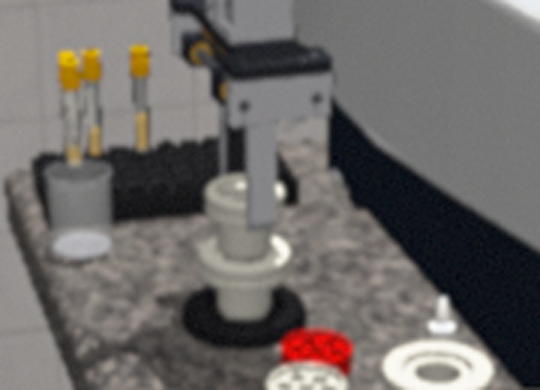

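Medium is gripped (55.6 mm). Now lift and carry.

Call:
{"op": "send_rows", "data": {"commands": [{"tx":0.0,"ty":0.0,"tz":-0.03,"turn":0.0,"hand":51},{"tx":0.0,"ty":0.0,"tz":-0.08,"turn":0.0,"hand":51},{"tx":0.0,"ty":0.0,"tz":-0.15,"turn":0.0,"hand":51},{"tx":0.0,"ty":0.0,"tz":-0.23,"turn":0.0,"hand":51},{"tx":0.0,"ty":0.0,"tz":-0.3,"turn":0.0,"hand":51},{"tx":0.0,"ty":-0.08,"tz":-0.33,"turn":0.0,"hand":51},{"tx":0.0,"ty":-0.17,"tz":-0.33,"turn":0.0,"hand":51},{"tx":0.0,"ty":-0.26,"tz":-0.33,"turn":0.0,"hand":51},{"tx":0.0,"ty":-0.3,"tz":-0.33,"turn":0.0,"hand":51},{"tx":0.0,"ty":-0.3,"tz":-0.33,"turn":0.0,"hand":51},{"tx":0.0,"ty":-0.3,"tz":-0.33,"turn":0.0,"hand":51}]}}

```text
clock: 9.82
eef_pos: [0.4984, 0.0815, 0.1837]
orientation: [-0.002, -3.141, -0.002]
contact_force: [-0.1, -0.2, -0.9]
grip_width: 0.594
gripper_force: 15.0
```

Call:
{"op": "send_rows", "data": {"commands": [{"tx":0.03,"ty":-0.08,"tz":0.0,"turn":0.0,"hand":51},{"tx":0.07,"ty":-0.18,"tz":0.0,"turn":0.0,"hand":51},{"tx":0.11,"ty":-0.28,"tz":0.0,"turn":0.0,"hand":51},{"tx":0.15,"ty":-0.38,"tz":0.0,"turn":0.0,"hand":51},{"tx":0.18,"ty":-0.48,"tz":0.0,"turn":0.0,"hand":51},{"tx":0.2,"ty":-0.57,"tz":0.0,"turn":0.0,"hand":51},{"tx":0.22,"ty":-0.65,"tz":0.0,"turn":0.0,"hand":51},{"tx":0.24,"ty":-0.71,"tz":0.0,"turn":0.0,"hand":51},{"tx":0.247,"ty":-0.735,"tz":0.0,"turn":0.0,"hand":51},{"tx":0.247,"ty":-0.735,"tz":0.0,"turn":0.0,"hand":51},{"tx":0.247,"ty":-0.735,"tz":0.0,"turn":0.0,"hand":51},{"tx":0.247,"ty":-0.735,"tz":0.0,"turn":0.0,"hand":51}]}}

```text
clock: 10.82
eef_pos: [0.425, -0.1377, 0.1838]
orientation: [-0.003, 3.142, 0.002]
contact_force: [-0.5, 0.2, 0.1]
grip_width: 0.594
gripper_force: 15.0
```

```bash
python3 - <<'E'
from h import *
print([ctrl.read_state()[k] for k in('eef_pos','contact_force','grip_width')])
b=shot('side','s6')[140:360,215:435,::-1]
cv2.imwrite('pics/k.png',cv2.resize(b,None,fx=2.7,fy=2.7,interpolation=2))
E
```

```text
[array([ 0.42498869, -0.13774647,  0.18376413]), array([-0.45622737,  0.15498634,  0.10526415]), 0.5938246741696156]
```

View pics/k.png

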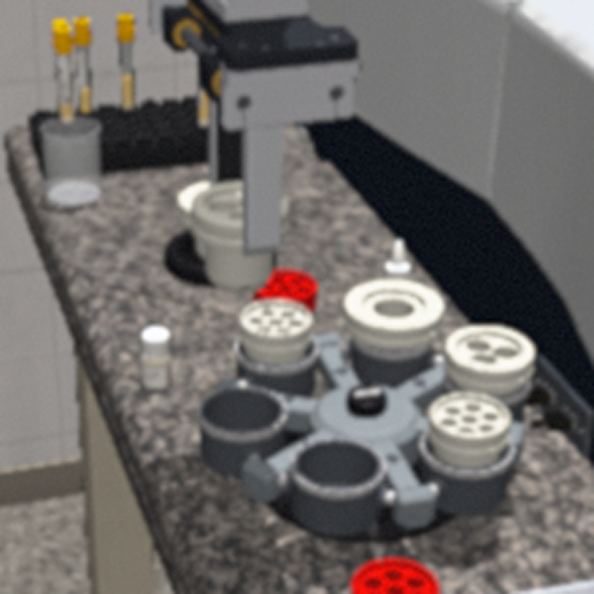

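Call:
{"op": "send_rows", "data": {"commands": [{"tx":0.003,"ty":-0.005,"tz":0.08,"turn":0.0,"hand":51},{"tx":0.003,"ty":-0.005,"tz":0.15,"turn":0.0,"hand":51},{"tx":0.003,"ty":-0.005,"tz":0.21,"turn":0.0,"hand":51},{"tx":0.003,"ty":-0.005,"tz":0.25,"turn":0.0,"hand":51},{"tx":0.003,"ty":-0.005,"tz":0.28,"turn":0.0,"hand":51},{"tx":0.003,"ty":-0.005,"tz":0.31,"turn":0.0,"hand":51},{"tx":0.003,"ty":-0.005,"tz":0.335,"turn":0.0,"hand":51},{"tx":0.003,"ty":-0.005,"tz":0.356,"turn":0.0,"hand":51},{"tx":0.003,"ty":-0.005,"tz":0.356,"turn":0.0,"hand":51}]}}

```text
clock: 11.62
eef_pos: [0.4231, -0.1401, 0.0759]
orientation: [0.001, -3.14, -0.002]
contact_force: [-1.0, -0.7, -0.2]
grip_width: 0.593
gripper_force: 15.0
```

Call:
{"op": "send_rows", "data": {"commands": [{"tx":0.0,"ty":0.0,"tz":0.01,"turn":0.0,"hand":51},{"tx":0.0,"ty":0.0,"tz":0.02,"turn":0.0,"hand":51},{"tx":0.0,"ty":0.0,"tz":0.027,"turn":0.0,"hand":51},{"tx":0.0,"ty":0.0,"tz":0.03,"turn":0.0,"hand":51},{"tx":0.0,"ty":0.0,"tz":0.03,"turn":0.0,"hand":51}]}}

```text
clock: 12.03
eef_pos: [0.4236, -0.1406, 0.068]
orientation: [0.0, -3.142, -0.0]
contact_force: [-0.1, -0.8, -0.5]
grip_width: 0.59
gripper_force: 15.0
```

Call:
{"op": "send_rows", "data": {"commands": [{"tx":0.0,"ty":0.0,"tz":0.003,"turn":0.0,"hand":57},{"tx":0.0,"ty":0.0,"tz":0.003,"turn":0.0,"hand":62},{"tx":0.0,"ty":0.0,"tz":0.003,"turn":0.0,"hand":68},{"tx":0.0,"ty":0.0,"tz":0.003,"turn":0.0,"hand":70},{"tx":0.0,"ty":0.0,"tz":0.0,"turn":0.0,"hand":70},{"tx":0.0,"ty":0.0,"tz":-0.1,"turn":0.0,"hand":70},{"tx":0.0,"ty":0.0,"tz":-0.2,"turn":0.0,"hand":76},{"tx":0.0,"ty":0.0,"tz":-0.3,"turn":0.0,"hand":84},{"tx":0.0,"ty":0.0,"tz":-0.33,"turn":0.0,"hand":90},{"tx":0.0,"ty":0.0,"tz":-0.33,"turn":0.0,"hand":90},{"tx":0.0,"ty":0.0,"tz":-0.33,"turn":0.0,"hand":90}]}}

```text
clock: 12.95
eef_pos: [0.4236, -0.1406, 0.1667]
orientation: [-0.0, 3.141, 0.0]
contact_force: [-0.6, -0.0, -0.8]
grip_width: 0.955
gripper_force: 0.0
```

Call:
{"op": "send_rows", "data": {"commands": [{"tx":-0.22,"ty":0.9,"tz":0.0,"turn":0.0,"hand":90},{"tx":-0.22,"ty":0.9,"tz":0.0,"turn":0.0,"hand":90},{"tx":-0.22,"ty":0.9,"tz":0.0,"turn":0.0,"hand":90},{"tx":-0.22,"ty":0.9,"tz":0.0,"turn":0.0,"hand":90},{"tx":-0.22,"ty":0.9,"tz":0.0,"turn":0.0,"hand":90},{"tx":-0.22,"ty":0.9,"tz":0.0,"turn":0.0,"hand":90},{"tx":-0.22,"ty":0.9,"tz":0.0,"turn":0.0,"hand":90},{"tx":-0.22,"ty":0.9,"tz":0.0,"turn":0.0,"hand":90},{"tx":-0.22,"ty":0.9,"tz":0.0,"turn":0.0,"hand":90},{"tx":-0.22,"ty":0.9,"tz":0.0,"turn":0.0,"hand":90}]}}

```text
clock: 13.78
eef_pos: [0.4884, 0.1287, 0.1649]
orientation: [0.001, -3.138, 0.002]
contact_force: [0.9, -0.7, 0.5]
grip_width: 0.957
gripper_force: 0.0
```

```bash
python3 - <<'E'
from h import *
print([ctrl.read_state()[k] for k in('eef_pos','contact_force','grip_width')])
b=shot('side','s7')[140:360,215:435,::-1]; a=shot('top','t7')[170:295,200:460,::-1]
cv2.imwrite('pics/l.png',np.vstack([cv2.resize(b,(330,330),interpolation=2),cv2.resize(a,(330,159),interpolation=2)]) if 0 else cv2.resize(b,None,fx=2.7,fy=2.7,interpolation=2))
E
```

```text
[array([0.48841383, 0.12873328, 0.16493874]), array([ 0.87508695, -0.73449813,  0.52163015]), 0.9568943876618278]
```

View pics/l.png

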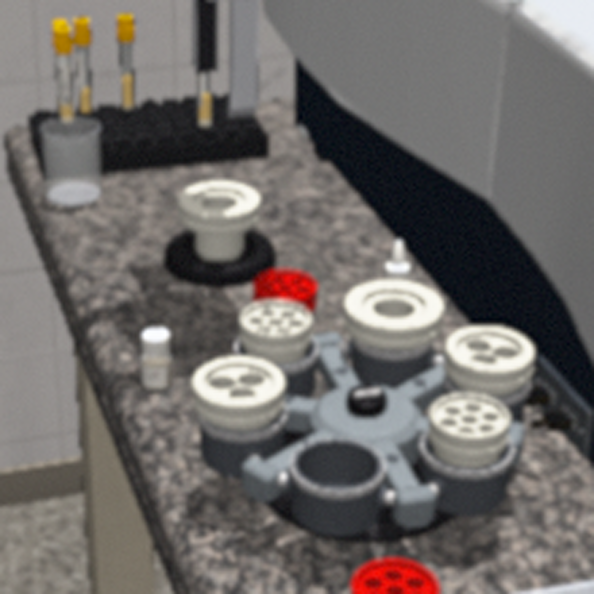

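Medium is seated at crop (238,385). Next is the large one.

Call:
{"op": "send_rows", "data": {"commands": [{"tx":-0.028,"ty":0.142,"tz":0.0,"turn":0.0,"hand":92},{"tx":-0.028,"ty":0.142,"tz":0.0,"turn":0.0,"hand":92},{"tx":-0.028,"ty":0.142,"tz":0.0,"turn":0.0,"hand":92},{"tx":-0.028,"ty":0.142,"tz":0.1,"turn":0.0,"hand":92},{"tx":-0.028,"ty":0.142,"tz":0.18,"turn":0.0,"hand":92},{"tx":-0.028,"ty":0.142,"tz":0.26,"turn":0.0,"hand":92},{"tx":-0.028,"ty":0.142,"tz":0.33,"turn":0.0,"hand":92},{"tx":-0.028,"ty":0.142,"tz":0.39,"turn":0.0,"hand":92},{"tx":-0.028,"ty":0.142,"tz":0.427,"turn":0.0,"hand":92},{"tx":-0.028,"ty":0.142,"tz":0.427,"turn":0.0,"hand":90},{"tx":-0.028,"ty":0.142,"tz":0.427,"turn":0.0,"hand":85}]}}

```text
clock: 14.8
eef_pos: [0.4979, 0.171, 0.039]
orientation: [-0.002, -3.141, 0.001]
contact_force: [0.4, 0.3, 0.3]
grip_width: 0.924
gripper_force: 0.0
```

Call:
{"op": "send_rows", "data": {"commands": [{"tx":0.0,"ty":0.0,"tz":0.0,"turn":0.0,"hand":78},{"tx":0.0,"ty":0.0,"tz":0.0,"turn":0.0,"hand":70},{"tx":0.0,"ty":0.0,"tz":0.0,"turn":0.0,"hand":66},{"tx":0.0,"ty":0.0,"tz":0.0,"turn":0.0,"hand":63},{"tx":0.0,"ty":0.0,"tz":0.0,"turn":0.0,"hand":60},{"tx":0.0,"ty":0.0,"tz":0.0,"turn":0.0,"hand":60},{"tx":0.0,"ty":0.0,"tz":0.0,"turn":0.0,"hand":60},{"tx":0.0,"ty":0.0,"tz":0.0,"turn":0.0,"hand":60},{"tx":0.0,"ty":0.0,"tz":0.0,"turn":0.0,"hand":60}], "grip_force": 18}}

```text
clock: 15.55
eef_pos: [0.4991, 0.1727, 0.0405]
orientation: [-0.001, 3.139, 0.002]
contact_force: [0.2, 1.2, 6.0]
grip_width: 0.694
gripper_force: 18.0
```

Call:
{"op": "send_rows", "data": {"commands": [{"tx":0.0,"ty":0.0,"tz":-0.03,"turn":0.0,"hand":60},{"tx":0.0,"ty":0.0,"tz":-0.08,"turn":0.0,"hand":60},{"tx":0.0,"ty":0.0,"tz":-0.15,"turn":0.0,"hand":60},{"tx":0.0,"ty":0.0,"tz":-0.23,"turn":0.0,"hand":60},{"tx":0.0,"ty":0.0,"tz":-0.32,"turn":0.0,"hand":60},{"tx":0.0,"ty":-0.07,"tz":-0.4,"turn":0.0,"hand":60},{"tx":0.0,"ty":-0.15,"tz":-0.46,"turn":0.0,"hand":60},{"tx":0.0,"ty":-0.25,"tz":-0.49,"turn":0.0,"hand":60},{"tx":0.0,"ty":-0.34,"tz":-0.49,"turn":0.0,"hand":60},{"tx":0.0,"ty":-0.4,"tz":-0.49,"turn":0.0,"hand":60},{"tx":0.0,"ty":-0.4,"tz":-0.49,"turn":0.0,"hand":60},{"tx":0.0,"ty":-0.4,"tz":-0.49,"turn":0.0,"hand":60}]}}

```text
clock: 16.55
eef_pos: [0.4975, 0.0512, 0.1856]
orientation: [-0.003, -3.14, -0.0]
contact_force: [0.0, -0.0, -1.7]
grip_width: 0.694
gripper_force: 18.0
```

Call:
{"op": "send_rows", "data": {"commands": [{"tx":0.01,"ty":-0.08,"tz":0.0,"turn":0.1,"hand":60},{"tx":0.03,"ty":-0.18,"tz":0.0,"turn":0.25,"hand":60},{"tx":0.05,"ty":-0.28,"tz":0.0,"turn":0.4,"hand":60},{"tx":0.06,"ty":-0.38,"tz":0.0,"turn":0.55,"hand":60},{"tx":0.07,"ty":-0.48,"tz":0.0,"turn":0.7,"hand":60},{"tx":0.09,"ty":-0.58,"tz":0.0,"turn":0.85,"hand":60},{"tx":0.1,"ty":-0.68,"tz":0.0,"turn":0.95,"hand":60},{"tx":0.12,"ty":-0.78,"tz":0.0,"turn":1.0,"hand":60},{"tx":0.128,"ty":-0.85,"tz":0.0,"turn":1.0,"hand":60},{"tx":0.128,"ty":-0.874,"tz":0.0,"turn":1.0,"hand":60},{"tx":0.128,"ty":-0.874,"tz":0.0,"turn":1.0,"hand":60},{"tx":0.128,"ty":-0.874,"tz":0.0,"turn":1.0,"hand":60}]}}

```text
clock: 17.55
eef_pos: [0.4599, -0.2089, 0.1855]
orientation: [-0.775, -3.043, -0.002]
contact_force: [0.2, 0.3, -2.2]
grip_width: 0.698
gripper_force: 18.0
```

```bash
python3 - <<'E'
from h import *
from scipy.spatial.transform import Rotation as Ro
s=ctrl.read_state();print([s[k] for k in('eef_pos','contact_force','grip_width')])
R=Ro.from_rotvec(s['orientation']).as_matrix(); print(R.round(3), R.T@(np.array([.4597,-.2109,.069])-s['eef_pos'])/.3)
b=shot('side','s8')[140:360,215:435,::-1]
cv2.imwrite('pics/m.png',cv2.resize(b,None,fx=2.7,fy=2.7,interpolation=2))
E
```

```text
[array([ 0.45990327, -0.20893962,  0.18554153]), array([ 0.21695337,  0.25283079, -2.16895604]), 0.6980716915493856]
[[-0.878  0.479 -0.001]
 [ 0.479  0.878  0.002]
 [ 0.001  0.001 -1.   ]] [-0.00305946 -0.00652184  0.38846052]
```

View pics/m.png

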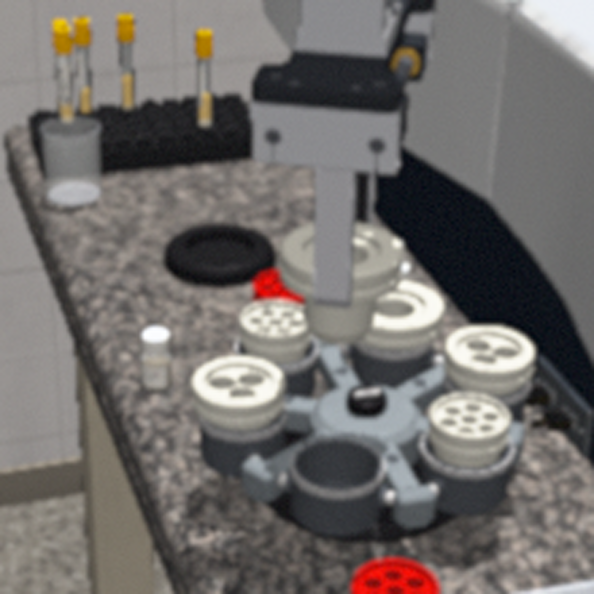

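Large is held over its bucket and the path down is clear.

Call:
{"op": "send_rows", "data": {"commands": [{"tx":-0.003,"ty":-0.006,"tz":0.08,"turn":0.0,"hand":60},{"tx":-0.003,"ty":-0.006,"tz":0.15,"turn":0.0,"hand":60},{"tx":-0.003,"ty":-0.006,"tz":0.21,"turn":0.0,"hand":60},{"tx":-0.003,"ty":-0.006,"tz":0.25,"turn":0.0,"hand":60},{"tx":-0.003,"ty":-0.006,"tz":0.28,"turn":0.0,"hand":60},{"tx":-0.003,"ty":-0.006,"tz":0.31,"turn":0.0,"hand":60},{"tx":-0.003,"ty":-0.006,"tz":0.335,"turn":0.0,"hand":60},{"tx":-0.003,"ty":-0.006,"tz":0.358,"turn":0.0,"hand":60},{"tx":-0.003,"ty":-0.006,"tz":0.358,"turn":0.0,"hand":60}]}}

```text
clock: 18.35
eef_pos: [0.459, -0.2118, 0.0773]
orientation: [-0.776, -3.042, -0.001]
contact_force: [-0.6, 0.1, -1.2]
grip_width: 0.7
gripper_force: 18.0
```

Call:
{"op": "send_rows", "data": {"commands": [{"tx":0.0,"ty":0.0,"tz":0.01,"turn":0.0,"hand":60},{"tx":0.0,"ty":0.0,"tz":0.02,"turn":0.0,"hand":60},{"tx":0.0,"ty":0.0,"tz":0.027,"turn":0.0,"hand":60},{"tx":0.0,"ty":0.0,"tz":0.03,"turn":0.0,"hand":60},{"tx":0.0,"ty":0.0,"tz":0.03,"turn":0.0,"hand":60}]}}

```text
clock: 18.77
eef_pos: [0.4595, -0.2122, 0.0695]
orientation: [-0.777, -3.044, -0.0]
contact_force: [0.3, -0.2, -1.0]
grip_width: 0.697
gripper_force: 18.0
```

Release to 78 mm, rise, then move back clear.

Call:
{"op": "send_rows", "data": {"commands": [{"tx":0.0,"ty":0.0,"tz":0.003,"turn":0.0,"hand":67},{"tx":0.0,"ty":0.0,"tz":0.003,"turn":0.0,"hand":72},{"tx":0.0,"ty":0.0,"tz":0.003,"turn":0.0,"hand":78},{"tx":0.0,"ty":0.0,"tz":0.003,"turn":0.0,"hand":78},{"tx":0.0,"ty":0.0,"tz":0.0,"turn":0.0,"hand":78},{"tx":0.0,"ty":0.0,"tz":-0.1,"turn":0.0,"hand":78},{"tx":0.0,"ty":0.0,"tz":-0.2,"turn":0.0,"hand":80},{"tx":0.0,"ty":0.0,"tz":-0.3,"turn":0.0,"hand":80},{"tx":0.0,"ty":0.0,"tz":-0.4,"turn":0.0,"hand":80},{"tx":0.0,"ty":0.0,"tz":-0.4,"turn":0.0,"hand":80},{"tx":0.0,"ty":0.0,"tz":-0.4,"turn":0.0,"hand":80}]}}

```text
clock: 19.68
eef_pos: [0.4608, -0.2129, 0.1922]
orientation: [0.776, 3.039, -0.002]
contact_force: [0.5, -0.0, -0.6]
grip_width: 0.853
gripper_force: 0.0
```

Call:
{"op": "send_rows", "data": {"commands": [{"tx":0.4,"ty":0.0,"tz":-0.1,"turn":0.0,"hand":80},{"tx":0.4,"ty":0.0,"tz":-0.1,"turn":0.0,"hand":80},{"tx":0.4,"ty":0.0,"tz":-0.1,"turn":0.0,"hand":80},{"tx":0.4,"ty":0.0,"tz":-0.1,"turn":0.0,"hand":80},{"tx":0.4,"ty":0.0,"tz":-0.1,"turn":0.0,"hand":80},{"tx":0.4,"ty":0.0,"tz":-0.1,"turn":0.0,"hand":80},{"tx":0.4,"ty":0.0,"tz":-0.1,"turn":0.0,"hand":80}]}}

```text
clock: 20.27
eef_pos: [0.3545, -0.1549, 0.2181]
orientation: [-0.776, -3.042, -0.001]
contact_force: [-0.9, -0.4, -0.2]
grip_width: 0.854
gripper_force: 0.0
```

```bash
python3 - <<'E'
from h import *
print([ctrl.read_state()[k] for k in('eef_pos','contact_force')])
b=shot('side','s9')[140:360,215:435,::-1]
cv2.imwrite('pics/n.png',cv2.resize(b,None,fx=2.7,fy=2.7,interpolation=2))
E
```

```text
[array([ 0.35449406, -0.15490259,  0.21811132]), array([-0.88345931, -0.36721832, -0.2431983 ])]
```

View pics/n.png

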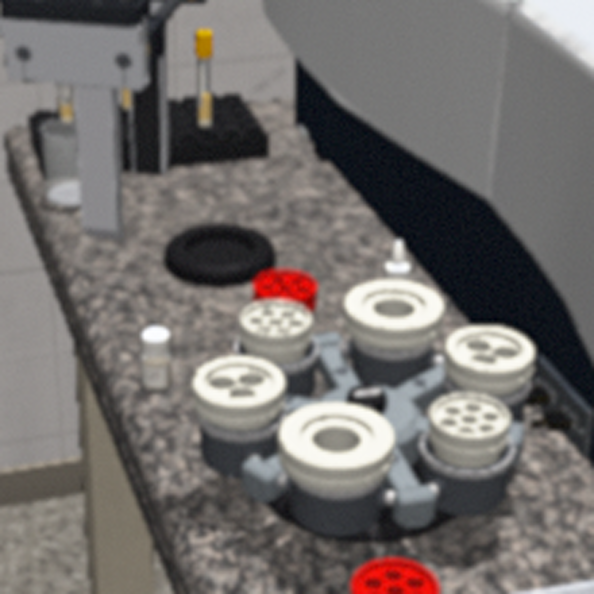

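All three adapters are seated level, each opposite its twin: large at (338,440), medium at (238,385) and small at (275,320). The arm is clear, so I'm handing in.

```bash
python3 -c "
from plant import ctrl; print(ctrl.close_job())"
```

```text
the job is handed in; nothing more can be done
None
```

The job is handed in: small, medium and large were taken off the stack in that order, and each is fully down in the bucket straight across from its twin, finished at about 20 s with the arm clear.

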